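# Clip a dye-test plaque onto the drip ring

## Robot

A 6-joint arm with a two-finger parallel gripper is mounted at the origin on the work surface. World frame = base frame: x ahead of the robot, y to its left, z up, the work surface at z = 0. Lengths are in m, angles in rad, forces in N, time in s.
With the tool pointing down it reaches from about 0.3 to 0.775 m from the base axis. Payload 14.6 kg.
Tool frame: the origin (TCP) lies on the centre line of the jaws, within the pads' length; the fingertips stand 19 mm ahead of it and the grasp point (between the pads) is the TCP; z points along the fingers, y is the direction in which the jaws open and shut (so a half turn about z gives the same grasp; the last joint's range is limited). The gripper opens to 94 mm and grips with 3 to 60 N. Pads are 16 mm wide; open, the fingers measure 119 mm over their backs; the gripper's body (75 mm by 177 mm) begins 78 mm behind the grasp point.
Start: joints at [-1.416, 0.3, 1.521, -0, 1.321, -0.067], TCP at [0.121, -0.537, 0.204] pointing down, gripper open.
Joint ranges: [-3.03, 3.03], [-0.79, 2.21], [0.23, 2.52], [-1.04, 4.18], [0, 3.07], [-2.55, 2.55]. Speed limits (rad/s): [2.22, 2.22, 2.57, 3.14, 3.14, 3.14].

## Interface

Orientations are given as [roll, pitch, yaw] about the fixed x, y, z axes, in that order (R = Rz(yaw) Ry(pitch) Rx(roll)).
In Python, from station import ctrl gives the robot as it stands. The module is installed in compiled form; this text tells all that it offers.
- The arm moves only by the shell command python3 -m creep 'ROWS' [FORCE]. ROWS is a JSON object of lists of equal length, an entry for each row: "translation": the shift along the world's x, y, z in mm, a list of three; "yaw": the turn about the world's z in rad; "gripper": the closure in counts, from 0 (fully open) to 255 (shut). A call has 1 to 5 rows; each row is the pose to reach, as a shift and turn from the pose measured when the call began; what a row does not reach only later rows make up. A row lasts 1/12 s, in which the tool goes at most 41.7 mm and 7.16 degrees, less where a joint would pass 70% of its speed; a pose out of reach is approached as far as the arm can. A call with a gripper value outside its range is refused whole. The fingers move at their own pace and stop on an object; FORCE is the grip in N (left out, the last holds). Time passes only in rows, so rows that repeat a pose let the fingers close. It gives the time, the measured TCP pose, the force and the opening at its end, in the units of the state.
- ctrl.get_obs(): the state, without advancing time (a new reading comes with each control period).
- ctrl.camera(name): name is "scene" or "top"; returns a dict with "pixels" (480x640x3 uint8, red, green, blue), "depth" (480x640 float32, m along the optical axis (not along the pixel's ray), 0 where there is no reading), "fx", "fy", "cx", "cy" (pixels), "R" (3x3) and "t" (3): a world point X has camera coordinates R X + t. Camera axes: x right, y down, z forward; pixel columns grow to the right and rows downward; lengths in m; the calibration is good to about 2 mm. A picture is of the moment at which its call begins.
- ctrl.hand_in(): hands the job in, once; it reports no verdict.
The state is a dict: "time_s": time; "qpos": joint angles; "joint_vel": joint speeds; "tau": joint torques, N m; "ee_pos": TCP position; "eef_rot": TCP orientation; "force": force on the tool from outside, world axes, zero at the start; "moment": the same for the moment, N m; "grip_width": finger opening in m.
Only numpy, scipy, OpenCV 4.12 (cv2) and the standard library are available. Lean on these libraries where they do the work, as an engineer would, in place of code of your own. Each camera call takes 0.05 s, during which the arm holds its last target. There are 200 camera calls.

## Task

Lift the orange dye-test plaque out of the drain rack by its grey grip, push the brass spring gate of its snap hook open against the near bar of the brass ring on the drip stand, and let the hook down so that the gate snaps shut behind the bar and the plaque hangs there by itself over the pan. Be gentle with the ring: never load it with more than about 1 kg (10 N). Leave the blue and green plaques in their slots and everything else where it stands.

Things in the scene. Friction and masses are not known exactly. Their poses are not given: they have to be found in the camera images.
- orange: Plaque to hang: one loose rigid piece, 0.18 kg, 175 mm tall, upright in a rack slot. Origin: centre of its underside; z up, x to the hook's gate side, y through the thickness. Orange plate 50 (x) by 6 (y) by 46 mm at the bottom; above it a snap hook of 9 mm bar in the x-z plane, z 46 to 128, 49 mm wide; on top a grey, orange-banded grip 22 (x) by 20 (y), z 127 to 175 mm. Back bar at x = -20.
- orange_grip (a point): Centre of the grip to hold the orange plaque by, on its axis, 155 mm above the underside (20 mm below its top). Same axes as orange.
- orange_seat (a point): Point on the orange plaque's axis 115.5 mm above its underside, under the hook's top bow: where the centre of the ring's bar lies once the plaque hangs. The bow's inner face is 4 mm above, flat for 16 mm in x, then sloping down 45 degrees to both sides. The space inside the hook is 31 mm in x, centred here.
- orange_mouth (a point): Middle of the hook's mouth on the shut gate, x = +20, z = 85 mm of orange. A bar along y presses in here from the +x side: at z = 75 to 95 mm it clears the nose (round end at z = 101.5). It goes in until its centre is 2 to 9 mm short of the hook's axis, then up inside the hook to the seat (the hook is lowered); past the gate's tip the gate springs shut under it.
- orange_gate (a joint): Angle of the brass spring gate, rad: 0 shut, grows as it swings into the hook, 0.75 at most (a hard stop). 7 mm thick, hinged at x = +20, z = 60 mm of orange, tip at z = 102 mm when shut. The spring shuts it: 0.144 N m at 0, 0.279 N m at 0.75, so a bar 32 mm above the hinge needs about 4.5 N to start it and 7 to 9 N to push it in.
- mount (a point): Middle of the front face of the drip stand's dark clamp block, 200 mm above the table, z up; -x points out along the ring's shank. The near bar of the ring, the one to hook, is level at this height and runs along y, centred on the shank, its centre line 60 to 120 mm in front (-x): how far it is drawn out differs each time and is not measured, so feel for it.
- stand: Fixed drip stand. Green base 100 by 150 by 12 mm, origin under its centre; steel post 20 mm thick, 218 mm tall; clamp block 36 by 34 by 28 mm centred 200 mm up. From it to -x a brass shank and level rectangular ring of 8 mm bar, centre lines 46 (x) by 44 mm (y). The ring does not give way under the permitted force.
- pan: Fixed shallow steel drip pan 170 by 160 by 30 mm under the ring. Origin: centre of its underside.
- rack: Fixed white drain rack 84 by 230 mm, 32 mm high, origin at the centre of its underside. Three slots along its x, 75 mm apart in y, each 56 mm long and 7.6 mm wide, floor 10 mm above the table, walls to 32 mm; a plaque must rise 22 mm to come out.
- blue_grip (a point): Centre of the grip of the blue plaque, a twin of the orange one, in another slot of the rack. Stays there.
- green_grip (a point): Centre of the grip of the green plaque, a twin of the orange one, in another slot of the rack. Stays there.
- jug: White jug, 80 mm across, 170 mm tall, beyond the rack. Origin under its centre. Bystander.
- jar: Amber glass jar, 64 mm across, 90 mm tall. Origin under its centre. Bystander.
- bowl: Small steel bowl, 90 mm across, 45 mm tall. Origin under its centre. Bystander.
- bucket: Yellow beaker, 100 mm across, 90 mm tall. Origin under its centre. Bystander.
- brush: Brush lying near the robot. Origin at its underside. Bystander.
- carton: Small cardboard box 60 by 95 by 35 mm. Origin under its centre. Bystander.
Not all that is in view belongs to the job. Leave any red look-alike of the orange alone. There is more than one size of the stand; the one meant has the size given above.

How it is judged:
On the way, in this order (a step that is already met when the one before it is completed fails the run):
1. the orange plaque is lifted out of its slot (height (world z) of orange_grip above 0.225 m), for 0.1 s.
2. the gate is pressed open against the ring (value of joint orange_gate above 0.25 rad and contact force between orange and stand above 1 N), for 0.1 s.
At the end, for the whole second after the job is handed in: The orange plaque hangs from the ring, released, at rest (under 0.03 m/s, 0.4 rad/s): gate shut (under 0.1 rad), its weight on the ring, seat point within 10 mm of the ring's height (200 mm) and within 145 mm of the mount seen from above, upright within 0.35 rad (value of joint orange_gate below 0.1 rad and height (world z) of orange_seat between 0.19 and 0.21 m and horizontal distance between orange_seat and mount below 0.145 m and angle between orange_seat's own z axis and vertical below 0.35 rad and contact force between orange and stand above 0.5 N and linear speed of orange below 0.03 m/s and angular speed of orange below 0.4 rad/s); the robot touches nothing.
It fails at once if the plaque loads the stand or ring with more than 15 N (contact force between orange and stand above 15 N).
It fails at once if the robot itself pushes on the stand or ring with more than 15 N (contact force between any of the fingers, the arm and stand above 15 N).
It fails at once if the blue or green plaque is shifted more than 20 mm (distance of any of blue_grip, green_grip from where it was at the start of the episode above 0.02 m).
It fails at once if another loose thing is shifted more than 30 mm (distance of any of jug, jar, bowl, bucket, brush, carton from where it was at the start of the episode above 0.03 m).
It also fails if it takes over 59 s, if anything falls off the work surface, if the arm or the gripper's body presses on something with over 40 N, if the wrist force passes 120 N, or if a joint passes its speed limit or range.

## Working session

There is one attempt and no reset: what is moved stays moved. The work goes in short steps, Python scripts to look and compute and a shell command to move; the robot and the scene stay as the last step left them, time stands still between calls to the robot, and variables do not carry over. Pictures are saved under pics/ and viewed, about 8 in all and at most 12, crops included, and the job is handed in when it is done.

```bash
mkdir -p pics
cat > h.py <<'E'
import numpy as np,cv2
from station import ctrl
def snap(n):
    c=ctrl.camera(n); np.savez(f'{n}.npz',**c); return c
def pts(c):
    v,u=np.mgrid[0:480,0:640]; z=c['depth']
    P=np.stack([(u-c['cx'])/c['fx']*z,(v-c['cy'])/c['fy']*z,z],-1)
    W=(P-c['t'])@c['R']; W[z==0]=np.nan; return W
E
python3 - <<'E'
from h import *
for n in('scene','top'):
    c=snap(n); cv2.imwrite(f'pics/{n}0.png',c['pixels'][...,::-1]); print(n,c['fx'],c['R'].round(3).tolist(),c['t'])
print(ctrl.get_obs())
E
```

```text
scene 503.67264442067 [[0.851, 0.526, -0.005], [0.331, -0.543, -0.772], [-0.408, 0.655, -0.636]] [-0.43762239 -0.10089682  1.62309698]
top 562.6661891627905 [[-0.003, -1.0, 0.021], [-0.998, 0.002, -0.059], [0.059, -0.021, -0.998]] [-0.07358864  0.53323485  1.66256286]
{'time_s': 0.1, 'qpos': array([-1.41564730e+00,  3.00408655e-01,  1.52151733e+00,  3.39555034e-05,
        1.32068530e+00, -6.65937954e-02]), 'joint_vel': array([-0.00122497, -0.00061174, -0.00262914,  0.00036639,  0.00180967,
        0.00130874]), 'tau': array([ 9.30669339e-04, -5.32648051e+01, -3.53285301e+01,  7.09341466e-02,
        2.35680677e-02, -5.92738206e-05]), 'ee_pos': array([ 0.12093486, -0.536302  ,  0.20394755]), 'eef_rot': array([-3.14057848e+00, -1.00601388e-04,  2.21734349e-01]), 'force': array([-0.05363312,  1.15272111,  0.01143432]), 'moment': array([0.01863329, 0.07462615, 0.04203328]), 'grip_width': 0.09352036608959044}
```

View pics/scene0.png

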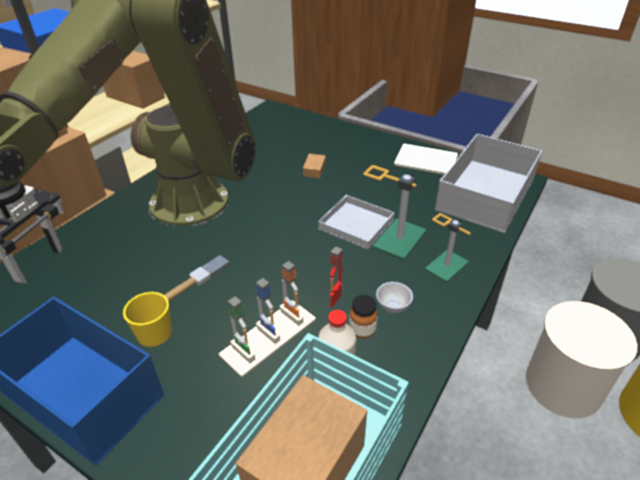

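View pics/top0.png

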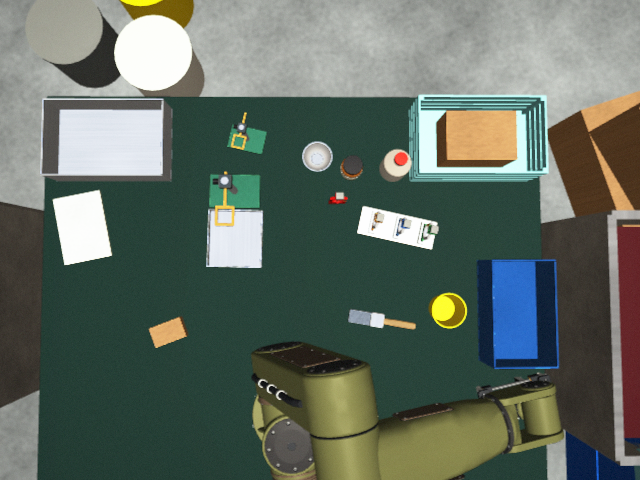

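The scene view shows the rack with green (237,310), blue (265,293) and orange (290,275), and a red look-alike at (335,275) standing alone. There are two stands: a tall one by the pan (403,205) and a small one (452,245). In the top view, orange is at (377,218), the tall stand's clamp at (225,181) and its ring at (225,215). Next I'll measure from depth and confirm the candidates with enlarged crops.

Run:
```python
from h import *
S=dict(np.load('scene.npz'));T=dict(np.load('top.npz'))
a=S['pixels'][250:350,225:355,::-1]; b=T['pixels'][165:245,200:270,::-1]; d=T['pixels'][190:250,335:445,::-1]
A=cv2.resize(a,(520,400),interpolation=2);B=cv2.resize(b,(280,320),interpolation=2);D=cv2.resize(d,(440,240),interpolation=2)
im=np.zeros((600,800,3),np.uint8);im[:400,:520]=A;im[:320,520:]=B;im[360:600,360:]=D;cv2.imwrite('pics/crop1.png',im)
for n,c in(('S',S),('T',T)):
    W=pts(c);px=c['pixels'].astype(int);hsv=cv2.cvtColor(c['pixels'],cv2.COLOR_RGB2HSV)
    z=W[...,2];x=W[...,0];y=W[...,1]
    # highest points above rack & stands
    def rep(nm,m):
        k,l,st,ce=cv2.connectedComponentsWithStats(m.astype(np.uint8))
        for i in range(1,k):
            if st[i,4]>=6:
                P=W[l==i];print(n,nm,ce[i].round(1),st[i,4],np.nanmedian(P,0).round(4),np.nanmin(P,0).round(3),np.nanmax(P,0).round(3))
    reg=(x>.35)
    rep('z>.165',reg&(z>.165)&(z<.25)&(abs(y)<.5))
    rep('greenbase',reg&(hsv[...,0]>68)&(hsv[...,0]<85)&(hsv[...,1]>90)&(hsv[...,2]>85)&(z<.03))
    rep('rackwhite',reg&(hsv[...,1]<60)&(z>.02)&(z<.045)&(y<-.05)&(y>-.5)&(hsv[...,2]>150))
    rep('brass',reg&(hsv[...,0]>15)&(hsv[...,0]<28)&(hsv[...,1]>120)&(z>.1)&(z<.25)&(hsv[...,2]>120))
```

```text
S z>.165 [395.1 179.2] 461 [0.6492 0.1707 0.2035] [0.541 0.147 0.165] [0.686 0.213 0.221]
S z>.165 [336.  251.6] 86 [ 0.6267 -0.1326  0.1748] [ 0.614 -0.142  0.165] [ 0.635 -0.118  0.179]
S z>.165 [288.3 268. ] 140 [ 0.568  -0.2424  0.1824] [ 0.552 -0.251  0.165] [ 0.578 -0.227  0.188]
S z>.165 [262.4 285.3] 151 [ 0.5516 -0.314   0.1822] [ 0.534 -0.324  0.165] [ 0.561 -0.299  0.19 ]
S z>.165 [234.8 304.1] 164 [ 0.5363 -0.3875  0.1826] [ 0.518 -0.397  0.165] [ 0.546 -0.372  0.189]
S z>.165 [337.1 317.2] 211 [ 0.7283 -0.3     0.1702] [ 0.71  -0.317  0.165] [ 0.746 -0.279  0.175]
S greenbase [399.6 239. ] 1067 [0.667  0.1617 0.0121] [ 0.602  0.097 -0.003] [0.71  0.274 0.019]
S greenbase [446.2 265.6] 680 [0.821  0.133  0.0084] [ 0.768  0.08  -0.006] [0.862 0.212 0.015]
S rackwhite [381.7 292.2] 94 [ 0.722  -0.0652  0.0335] [ 0.713 -0.109  0.02 ] [ 0.737 -0.05   0.045]
S rackwhite [408. 301.] 24 [ 0.789  -0.0578  0.0306] [ 0.782 -0.08   0.02 ] [ 0.8   -0.05   0.045]
S rackwhite [291.4 313.5] 116 [ 0.5702 -0.2423  0.0315] [ 0.53  -0.252  0.02 ] [ 0.599 -0.229  0.04 ]
S rackwhite [391.7 30
[... 2743 characters left out ...]
3 ] [ 0.53  -0.244  0.02 ] [ 0.596 -0.22   0.042]
T rackwhite [396.1 227.6] 80 [ 0.5441 -0.3034  0.0325] [ 0.514 -0.322  0.02 ] [ 0.58  -0.293  0.044]
T rackwhite [420.6 233. ] 87 [ 0.5292 -0.3765  0.0313] [ 0.497 -0.398  0.02 ] [ 0.563 -0.366  0.041]
T brass [481. 135.] 3375 [ 0.799  -0.529   0.1389] [ 0.728 -0.63   0.126] [ 0.87  -0.428  0.151]
T brass [243.5 117.5] 20 [0.8448 0.1364 0.1465] [0.831 0.132 0.141] [0.858 0.141 0.154]
T brass [238.3 141. ] 88 [0.7797 0.1491 0.1451] [0.756 0.132 0.132] [0.804 0.171 0.155]
T brass [225.1 172.9] 8 [0.6804 0.1781 0.2045] [0.677 0.175 0.198] [0.684 0.181 0.209]
T brass [224.1 210.8] 199 [0.5844 0.1798 0.2036] [0.541 0.156 0.191] [0.64  0.205 0.213]
```

View pics/crop1.png

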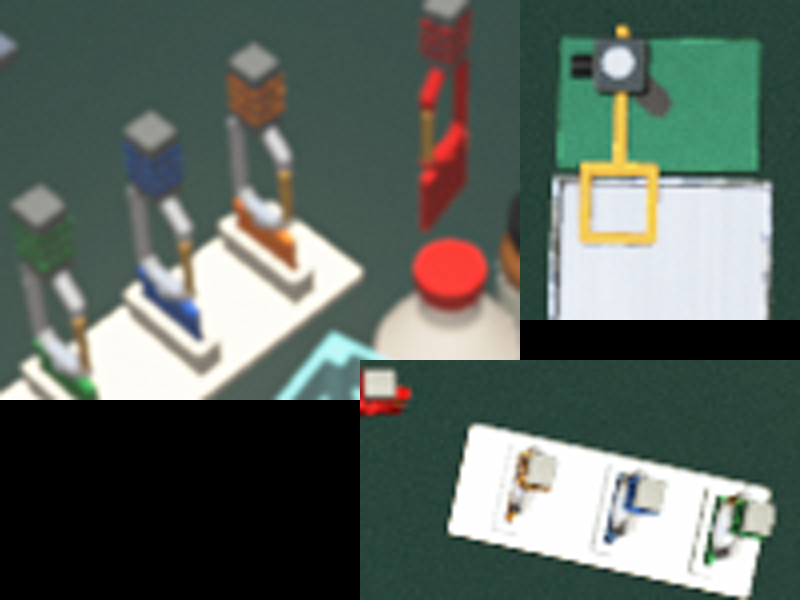

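Candidates: orange-banded grip in the rack at scene (288,268) / top (379,218), against the all-red one outside the rack at scene (336,252) / top (339,196). The first is in the rack with an orange plate, grey grip and brass gate, so it is the one meant. Its gate side faces scene-right (+x).

The stand at top (224,181) has its clamp top near 0.214, ring at 0.20 and the pan under it, so it fits. The one at (243,138) is only about 0.145 high.

Next: refine the grip centre, ring and yaw.

```bash
cat >> h.py <<'E'
def cast(c,uv,z):
    uv=np.atleast_2d(uv).astype(float)
    d=np.c_[(uv[:,0]-c['cx'])/c['fx'],(uv[:,1]-c['cy'])/c['fy'],np.ones(len(uv))]@c['R']
    C=-c['R'].T@c['t']; return C+d*((z-C[2])/d[:,2])[:,None]
def blobs(m,n=6):
    k,l,st,ce=cv2.connectedComponentsWithStats(m.astype(np.uint8),connectivity=4)
    return [(ce[i],np.argwhere(l==i)[:,::-1]) for i in range(1,k) if st[i,4]>=n]
E
python3 - <<'E'
from h import *
S=dict(np.load('scene.npz'));T=dict(np.load('top.npz'))
for n,c in(('S',S),('T',T)):
    W=pts(c);hsv=cv2.cvtColor(c['pixels'],cv2.COLOR_RGB2HSV);x,y,z=W[...,0],W[...,1],W[...,2]
    m=(z>.174)&(z<.2)&(x<.6)&(y<-.2)&(hsv[...,1]<70)&(hsv[...,2]>90)
    for ce,p in blobs(m):
        q=cast(c,p,.185); (cx,cy),s,a=cv2.minAreaRect((q[:,:2]*1e3).astype(np.float32)); print(n,'grip',ce.round(1),len(p),q.mean(0).round(4),(cx,cy),s,a)
    m=(z>.185)&(x<.66)&(x>.5)&(y>.1)&(y<.25)&(hsv[...,0]>14)&(hsv[...,0]<30)&(hsv[...,1]>100)
    for ce,p in blobs(m,30):
        q=cast(c,p,.204)[:,:2]; sh=q[q[:,0]>.6]
        print(n,'ring',ce.round(1),len(p),'shank fit',np.polyfit(sh[:,0],sh[:,1],1).round(4),q.min(0),q.max(0))
        for lo in np.arange(q[:,1].min(),q[:,1].max(),.005):
            r=q[(q[:,1]>=lo)&(q[:,1]<lo+.005)]; print('   y%.3f xmin %.4f'%(lo,r[:,0].min()),end='')
        print()
    m=(z>.205)&(x>.63)&(x<.72)&(y>.1)&(y<.25)
    for ce,p in blobs(m,20):
        q=cast(c,p,.214)[:,:2];print(n,'clamp',cv2.minAreaRect((q*1e3).astype(np.float32)))
    m=(hsv[...,0]>68)&(hsv[...,0]<85)&(hsv[...,1]>90)&(hsv[...,2]>85)&(z<.03)&(x>.55)&(x<.74)&(y>.05)
    p=np.argwhere(m)[:,::-1];q=cast(c,p,.012)[:,:2];print(n,'base',cv2.minAreaRect((q*1e3).astype(np.float32)))
    m=(hsv[...,1]<60)&(hsv[...,2]>150)&(z>.012)&(z<.045)&(x>.45)&(x<.65)&(y<-.17)&(y>-.45)
    p=np.argwhere(m)[:,::-1];q=cast(c,p,.032)[:,:2];print(n,'rack',cv2.minAreaRect((q*1e3).astype(np.float32)))
E
```

```text
S grip [287.9 265.3] 68 [ 0.5647 -0.2383  0.185 ] (564.8775024414062, -238.25381469726562) (21.055042266845703, 22.43851089477539) 79.20711517333984
S grip [262.  282.6] 80 [ 0.5484 -0.3117  0.185 ] (548.3724975585938, -312.2933349609375) (22.616487503051758, 23.100326538085938) 77.59832000732422
S grip [234.2 301.3] 87 [ 0.5325 -0.3846  0.185 ] (532.5235595703125, -384.6662902832031) (21.077253341674805, 22.959558486938477) 78.12493133544922
S ring [379.4 173.4] 190 shank fit [-0.0337  0.195 ] [0.54117309 0.1467343 ] [0.63751219 0.2038139 ]
   y0.147 xmin 0.5460   y0.152 xmin 0.5436   y0.157 xmin 0.5412   y0.162 xmin 0.5412   y0.167 xmin 0.5459   y0.172 xmin 0.5435   y0.177 xmin 0.5434   y0.182 xmin 0.5434   y0.187 xmin 0.5433   y0.192 xmin 0.5433   y0.197 xmin 0.5456   y0.202 xmin 0.5432
S clamp ((659.3301391601562, 174.96694946289062), (53.57884216308594, 43.68244934082031), 86.90552520751953)
S base ((659.5834350585938, 176.37704467773438), (158.20431518554688, 102.4404525756836), 89.75220489501953)
S rack ((556.7234497070312, -323.49847412109375), (224.03363037109375, 89.9539413
[... 400 characters left out ...]
78125) (19.60731315612793, 20.628433227539062) 77.80305480957031
T ring [223.8 211.3] 218 shank fit [-0.0428  0.2062] [0.54160155 0.15622887] [0.64004132 0.20401474]
   y0.156 xmin 0.5416   y0.161 xmin 0.5416   y0.166 xmin 0.5416   y0.171 xmin 0.5416   y0.176 xmin 0.5416   y0.181 xmin 0.5416   y0.186 xmin 0.5416   y0.191 xmin 0.5417   y0.196 xmin 0.5417   y0.201 xmin 0.5443
T clamp ((657.2537841796875, 185.80923461914062), (50.006126403808594, 37.185237884521484), 89.98834228515625)
T base ((659.1531982421875, 177.6646728515625), (152.2945556640625, 99.54915618896484), 89.947509765625)
T rack ((545.7672729492188, -304.4127197265625), (226.02737426757812, 82.09613800048828), 77.3487777709961)
```

```bash
python3 -m creep '{"translation":[[0,0,40],[15,10,75],[45,33,80],[75,55,80],[110,77,80]],"yaw":[0.12,0.24,0.36,0.48,0.6],"gripper":[0,0,0,0,0]}' 40
python3 -m creep '{"translation":[[30,20,0],[60,40,0],[95,65,0],[130,88,0],[165,112,0]],"yaw":[0.1,0.2,0.3,0.4,0.5],"gripper":[0,0,0,0,0]}'
python3 -m creep '{"translation":[[30,20,0],[60,40,0],[90,60,0],[120,80,0],[140,92,0]],"yaw":[0,0,0,0,0],"gripper":[0,0,0,0,0]}'
```

```text
time_s: 0.52
ee_pos: [0.2314, -0.4584, 0.2843]
eef_rot: [-3.141, 0.0, 0.826]
force: [0.8, -0.4, -0.1]
grip_width: 0.0943
time_s: 0.93
ee_pos: [0.3958, -0.3462, 0.2843]
eef_rot: [-3.141, 0.0, 1.331]
force: [0.3, -1.0, 0.3]
grip_width: 0.0939
time_s: 1.35
ee_pos: [0.5378, -0.2519, 0.2837]
eef_rot: [-3.14, -0.0, 1.333]
force: [-0.6, -0.6, -0.5]
grip_width: 0.0937
```

```bash
python3 -m creep '{"translation":[[15,8,0],[26.5,14.5,0],[26.5,14.5,-30],[26.5,14.5,-60],[26.5,14.5,-80]],"yaw":[0.02,0.02,0.02,0.02,0.02],"gripper":[0,0,0,0,0]}'
python3 -m creep '{"translation":[[0,0,-20],[0,0,-38],[0,0,-38]],"yaw":[0,0,0],"gripper":[0,0,0]}'
python3 - <<'E'
from h import *
o=ctrl.get_obs();print(o['ee_pos'],o['eef_rot'],o['force'])
c=snap('scene');a=cv2.resize(c['pixels'][190:340,210:370,::-1],(400,375),interpolation=2)
c=snap('top');b=cv2.resize(c['pixels'][180:260,340:420,::-1],(375,375),interpolation=2)
cv2.imwrite('pics/g1.png',np.hstack([a,b]))
E
```

```text
time_s: 1.77
ee_pos: [0.5637, -0.2367, 0.2005]
eef_rot: [-3.137, -0.001, 1.353]
force: [-0.0, 0.0, -0.3]
grip_width: 0.0936
time_s: 2.02
ee_pos: [0.5622, -0.236, 0.1583]
eef_rot: [-3.131, -0.003, 1.353]
force: [-0.5, 0.9, -0.3]
grip_width: 0.0937
[ 0.56221175 -0.23597735  0.15831956] [-3.13093199e+00 -2.58322766e-03  1.35315632e+00] [-0.45228254  0.89550364 -0.31910632]
```

View pics/g1.png

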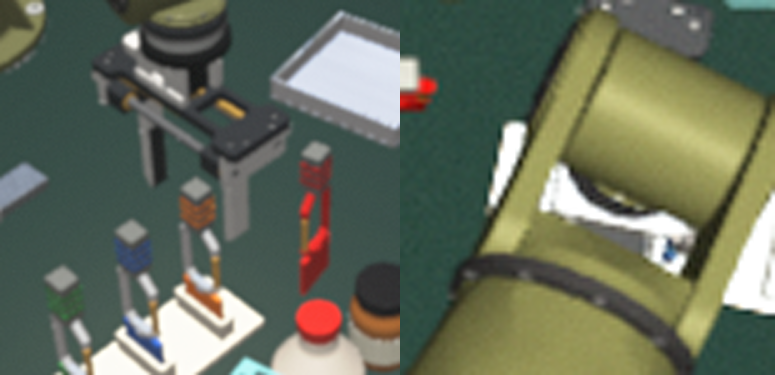

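The fingers straddle the orange grip: tips at crop (153,185) and (237,238), grip at (198,207). I'll raise slightly and close.

```bash
python3 -m creep '{"translation":[[1.5,-1,6],[1.5,-1,6],[1.5,-1,6],[1.5,-1,6],[1.5,-1,6]],"yaw":[0,0,0,0,0],"gripper":[120,180,255,255,255]}' 55
python3 -m creep '{"translation":[[0,0,0],[0,0,0],[0,0,0],[0,0,0],[0,0,0]],"yaw":[0,0,0,0,0],"gripper":[255,255,255,255,255]}' 55
```

```text
time_s: 2.53
ee_pos: [0.5652, -0.2378, 0.1691]
eef_rot: [-3.137, -0.001, 1.353]
force: [0.7, -0.3, 0.7]
grip_width: 0.0638
time_s: 2.95
ee_pos: [0.5652, -0.2377, 0.169]
eef_rot: [-3.137, -0.001, 1.353]
force: [0.2, -0.5, 0.8]
grip_width: 0.0309
```

```bash
python3 -m creep '{"translation":[[0,0,-4],[0,0,-4],[0,0,-4],[0,0,-4],[0,0,-4]],"yaw":[0,0,0,0,0],"gripper":[255,255,255,255,255]}' 55
python3 -m creep '{"translation":[[0,0,10],[0,0,20],[0,0,30],[0,0,40],[0,0,40]],"yaw":[0,0,0,0,0],"gripper":[255,255,255,255,255]}' 55
```

```text
time_s: 3.37
ee_pos: [0.5651, -0.2377, 0.1647]
eef_rot: [-3.136, -0.001, 1.353]
force: [0.4, -0.1, -1.8]
grip_width: 0.0216
time_s: 3.78
ee_pos: [0.5659, -0.2381, 0.2079]
eef_rot: [-3.141, -0.0, 1.353]
force: [-0.5, 0.2, -0.7]
grip_width: 0.0218
```

```bash
python3 -m creep '{"translation":[[-5,0,25],[-10,5,55],[-15,15,85],[-25,35,110],[-35,60,130]],"yaw":[0,0,0,0,0],"gripper":[255,255,255,255,255]}' 60
python3 -m creep '{"translation":[[-8,25,0],[-14,55,0],[-20,85,0],[-28,115,0],[-36,145,0]],"yaw":[0.04,0.08,0.12,0.16,0.218],"gripper":[255,255,255,255,255]}' 60
python3 -m creep '{"translation":[[0,30,0],[0,60,0],[0,90,0],[0,120,0],[0,150,0]],"yaw":[0,0,0,0,0],"gripper":[255,255,255,255,255]}' 60
python3 -m creep '{"translation":[[0,25,0],[0,45,0],[0,60,0],[0,60,0]],"yaw":[0,0,0,0],"gripper":[255,255,255,255]}' 60
```

```text
time_s: 4.2
ee_pos: [0.5305, -0.1782, 0.3398]
eef_rot: [3.141, 0.0, 1.352]
force: [0.7, 0.3, -0.9]
grip_width: 0.0214
time_s: 4.62
ee_pos: [0.4938, -0.0319, 0.34]
eef_rot: [3.141, 0.0, 1.571]
force: [0.3, -0.7, -1.9]
grip_width: 0.0217
time_s: 5.03
ee_pos: [0.4934, 0.1196, 0.3402]
eef_rot: [3.14, 0.0, 1.571]
force: [1.1, -0.5, -0.7]
grip_width: 0.0214
time_s: 5.37
ee_pos: [0.4931, 0.1818, 0.34]
eef_rot: [3.141, -0.0, 1.574]
force: [-0.0, -0.7, -1.9]
grip_width: 0.0213
```

```bash
python3 -m creep '{"translation":[[-3,-1,-25],[-3,-3,-50],[-3,-4,-72],[-3,-4,-72],[-3,-4,-72]],"yaw":[-0.004,-0.004,-0.004,-0.004,-0.004],"gripper":[255,255,255,255,255]}' 60
python3 - <<'E'
from h import *
c=snap('scene');a=cv2.resize(c['pixels'][110:230,320:440,::-1],(500,500),interpolation=2)
c=snap('top');b=cv2.resize(c['pixels'][170:250,185:265,::-1],(300,300),interpolation=2)
im=np.zeros((500,800,3),np.uint8);im[:,:500]=a;im[:300,500:]=b;cv2.imwrite('pics/p1.png',im)
E
```

```text
time_s: 5.78
ee_pos: [0.49, 0.1772, 0.2682]
eef_rot: [-3.141, 0.0, 1.569]
force: [0.7, 1.1, -0.8]
grip_width: 0.0216
```

View pics/p1.png

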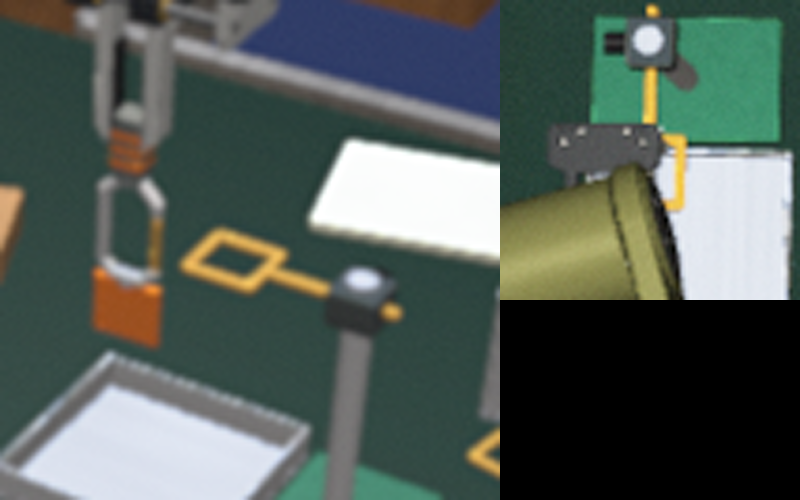

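The hook, with its gate facing the ring, stands in front of the near bar, which runs from crop (180,265) to (220,232), and is level with it. Now feeling forward.

```bash
python3 -m creep '{"translation":[[5,0.8,-3.5],[10,0.8,-3.5],[15,0.8,-3.5],[20,0.8,-3.5],[20,0.8,-3.5]],"yaw":[0,0,0,0,0],"gripper":[255,255,255,255,255]}' 60
for i in 1; do :; done
python3 -m creep '{"translation":[[2,0,0],[4,0,0],[4,0,0]],"yaw":[0,0,0],"gripper":[255,255,255]}' 60
python3 -m creep '{"translation":[[1.5,0,0],[3,0,0],[3,0,0]],"yaw":[0,0,0],"gripper":[255,255,255]}' 60
```

```text
time_s: 6.3
ee_pos: [0.5115, 0.1783, 0.2662]
eef_rot: [3.139, -0.001, 1.569]
force: [-0.4, 0.0, -2.3]
grip_width: 0.0214
time_s: 6.55
ee_pos: [0.5158, 0.1783, 0.2661]
eef_rot: [3.139, -0.001, 1.569]
force: [-0.4, -0.7, -3.0]
grip_width: 0.0212
time_s: 6.8
ee_pos: [0.5184, 0.1783, 0.266]
eef_rot: [3.14, -0.001, 1.569]
force: [-6.3, -0.7, 0.3]
grip_width: 0.0213
```

Contact at TCP x ≈ 0.518, as predicted (−6.3 N). Continuing slowly.

```bash
python3 -m creep '{"translation":[[1,0,0],[2,0,0],[2,0,0],[2,0,0]],"yaw":[0,0,0,0],"gripper":[255,255,255,255]}' 60
python3 -m creep '{"translation":[[0,0,0]],"yaw":[0],"gripper":[255]}' 60
```

```text
time_s: 7.13
ee_pos: [0.5199, 0.1784, 0.266]
eef_rot: [3.141, -0.001, 1.569]
force: [-6.9, -0.1, 0.6]
grip_width: 0.0217
time_s: 7.22
ee_pos: [0.5195, 0.1784, 0.266]
eef_rot: [-3.141, -0.0, 1.569]
force: [-4.5, 0.2, 0.3]
grip_width: 0.0214
```

```bash
python3 -m creep '{"translation":[[1,0,0],[2,0,0],[3,0,0],[4,0,0],[4,0,0]],"yaw":[0,0,0,0,0],"gripper":[255,255,255,255,255]}' 60
python3 -m creep '{"translation":[[1,0,0],[2,0,0],[3,0,0],[4,0,0],[4,0,0]],"yaw":[0,0,0,0,0],"gripper":[255,255,255,255,255]}' 60
python3 - <<'E'
from h import *
c=snap('scene');a=cv2.resize(c['pixels'][120:210,330:420,::-1],(540,540),interpolation=2);cv2.imwrite('pics/p2.png',a)
E
```

```text
time_s: 7.63
ee_pos: [0.5229, 0.1784, 0.2658]
eef_rot: [-3.139, -0.0, 1.57]
force: [-5.7, 0.1, -1.4]
grip_width: 0.0214
time_s: 8.05
ee_pos: [0.5262, 0.1785, 0.2654]
eef_rot: [-3.136, -0.0, 1.57]
force: [-6.1, 0.1, -0.7]
grip_width: 0.0217
```

View pics/p2.png

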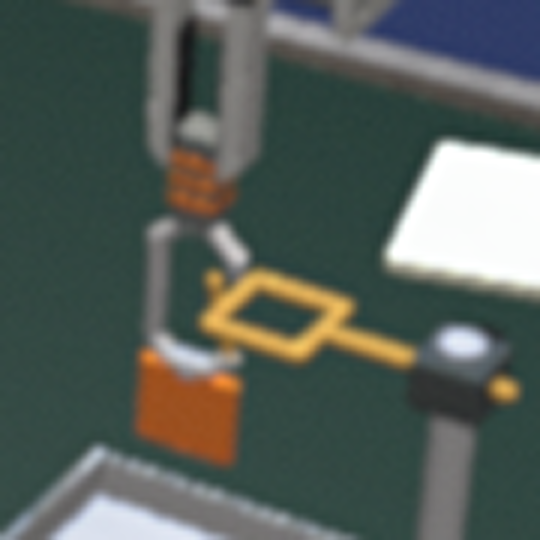

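The gate tip (215,280) is swinging in against the near bar, at about −6 N. I'll keep pushing to x ≈ 0.540.

```bash
python3 -m creep '{"translation":[[1,0,0],[2,0,0],[3,0,0],[4,0,0],[5,0,0]],"yaw":[0,0,0,0,0],"gripper":[255,255,255,255,255]}' 60
python3 -m creep '{"translation":[[1,0,0],[2,0,0],[3,0,0],[4,0,0],[4,0,0]],"yaw":[0,0,0,0,0],"gripper":[255,255,255,255,255]}' 60
```

```text
time_s: 8.52
ee_pos: [0.5302, 0.1786, 0.265]
eef_rot: [-3.133, 0.0, 1.57]
force: [-8.1, -0.0, -1.7]
grip_width: 0.0214
time_s: 8.93
ee_pos: [0.5333, 0.1787, 0.2643]
eef_rot: [-3.13, 0.0, 1.57]
force: [-7.2, 0.7, -3.2]
grip_width: 0.0216
```

```bash
python3 -m creep '{"translation":[[1,0,0.5],[2,0,0.5],[3,0,0.5],[4,0,0.5],[4,0,0.5]],"yaw":[0,0,0,0,0],"gripper":[255,255,255,255,255]}' 60
python3 -m creep '{"translation":[[1,0,0.5],[2,0,0.5],[3,0,0.5],[4,0,0.5],[4,0,0.5]],"yaw":[0,0,0,0,0],"gripper":[255,255,255,255,255]}' 60
```

```text
time_s: 9.35
ee_pos: [0.5363, 0.1787, 0.264]
eef_rot: [-3.126, 0.001, 1.571]
force: [-7.1, 1.0, -5.2]
grip_width: 0.0216
time_s: 9.77
ee_pos: [0.5393, 0.1788, 0.2637]
eef_rot: [-3.123, 0.001, 1.571]
force: [-7.7, 0.2, -3.9]
grip_width: 0.0218
```

```bash
python3 -m creep '{"translation":[[1,0,0],[2,0,0],[3,0,0],[4,0,0],[4,0,0]],"yaw":[0,0,0,0,0],"gripper":[255,255,255,255,255]}' 60
python3 - <<'E'
from h import *
c=snap('scene');a=cv2.resize(c['pixels'][120:210,330:420,::-1],(540,540),interpolation=2);cv2.imwrite('pics/p3.png',a)
E
```

```text
time_s: 10.18
ee_pos: [0.5424, 0.1789, 0.2628]
eef_rot: [-3.119, 0.002, 1.571]
force: [-6.6, 0.6, -5.4]
grip_width: 0.0216
```

View pics/p3.png

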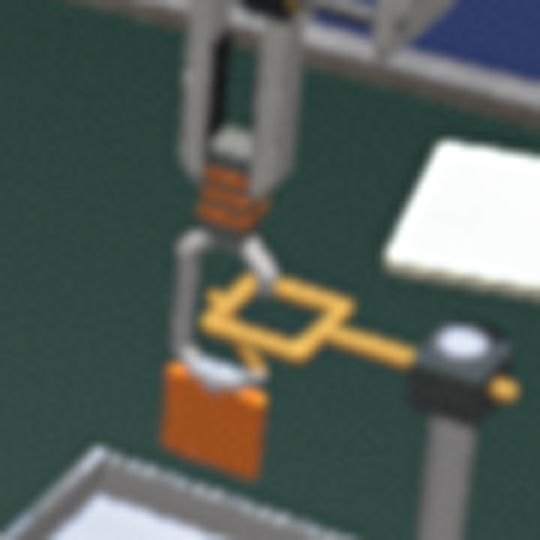

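The nose (270,285) is inside the ring and the gate is pushed well open. Lowering now.

```bash
python3 -m creep '{"translation":[[0,0,-1.5],[0,0,-3],[0,0,-4.5],[0,0,-6],[0,0,-6]],"yaw":[0,0,0,0,0],"gripper":[255,255,255,255,255]}' 60
python3 -m creep '{"translation":[[0,0,-1.5],[0,0,-3],[0,0,-4.5],[0,0,-6],[0,0,-6]],"yaw":[0,0,0,0,0],"gripper":[255,255,255,255,255]}' 60
```

```text
time_s: 10.65
ee_pos: [0.5416, 0.1789, 0.2556]
eef_rot: [-3.116, 0.002, 1.571]
force: [-3.2, 1.3, -9.6]
grip_width: 0.0219
time_s: 11.07
ee_pos: [0.5421, 0.1789, 0.2499]
eef_rot: [-3.118, 0.002, 1.571]
force: [-0.9, 0.7, -2.7]
grip_width: 0.0216
```

```bash
python3 -m creep '{"translation":[[0,0,-1.5],[0,0,-3],[0,0,-4.5],[0,0,-6],[0,0,-6]],"yaw":[0,0,0,0,0],"gripper":[255,255,255,255,255]}' 60
python3 -m creep '{"translation":[[0,0,-1],[0,0,-2],[0,0,-2],[0,0,-2]],"yaw":[0,0,0,0],"gripper":[255,255,255,255]}' 60
```

```text
time_s: 11.48
ee_pos: [0.542, 0.1788, 0.2435]
eef_rot: [-3.118, 0.002, 1.571]
force: [-0.8, 0.4, -1.9]
grip_width: 0.0214
time_s: 11.82
ee_pos: [0.542, 0.1788, 0.2415]
eef_rot: [-3.118, 0.002, 1.571]
force: [-0.2, -0.2, -1.5]
grip_width: 0.0214
```

```bash
python3 -m creep '{"translation":[[1.5,0,0],[3,0,-1],[3,0,-2],[3,0,-2],[3,0,-2]],"yaw":[0,0,0,0,0],"gripper":[255,255,255,255,255]}' 60
python3 - <<'E'
from h import *
c=snap('scene');a=cv2.resize(c['pixels'][120:210,330:420,::-1],(540,540),interpolation=2);cv2.imwrite('pics/p4.png',a)
E
```

```text
time_s: 12.23
ee_pos: [0.545, 0.1788, 0.2394]
eef_rot: [-3.117, 0.002, 1.571]
force: [0.4, 0.2, -2.1]
grip_width: 0.0216
```

View pics/p4.png

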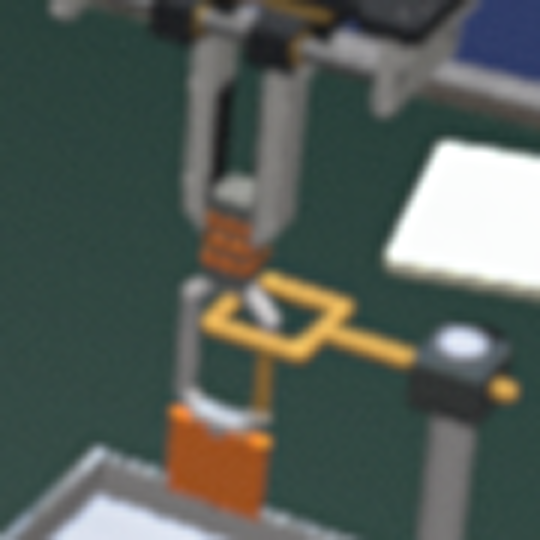

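The gate is upright and shut at (263,385), behind the bar, with the bar just under the bow. Easing down until the ring takes the weight.

```bash
python3 -m creep '{"translation":[[0,0,-1.5],[0,0,-1.5],[0,0,-1.5]],"yaw":[0,0,0],"gripper":[255,255,255]}' 60
python3 -m creep '{"translation":[[0,0,-1],[0,0,-1],[0,0,-1]],"yaw":[0,0,0],"gripper":[255,255,255]}' 60
```

```text
time_s: 12.53
ee_pos: [0.5451, 0.1789, 0.2383]
eef_rot: [-3.118, 0.002, 1.571]
force: [-0.2, -0.6, 0.8]
grip_width: 0.0215
time_s: 12.78
ee_pos: [0.5452, 0.1789, 0.238]
eef_rot: [-3.119, 0.002, 1.571]
force: [-1.6, -0.3, 4.9]
grip_width: 0.0215
```

```bash
python3 -m creep '{"translation":[[0,0,0.7],[0,0,0.7],[0,0,0.7]],"yaw":[0,0,0],"gripper":[255,255,255]}' 10
python3 -m creep '{"translation":[[0,0,0],[0,0,0],[0,0,0],[0,0,0],[0,0,0]],"yaw":[0,0,0,0,0],"gripper":[190,180,170,160,150]}' 5
python3 -m creep '{"translation":[[0,0,0],[0,0,0],[0,0,0],[0,0,0],[0,0,0]],"yaw":[0,0,0,0,0],"gripper":[120,100,80,60,50]}'
```

```text
time_s: 13.03
ee_pos: [0.5451, 0.1789, 0.2385]
eef_rot: [-3.119, 0.002, 1.571]
force: [-0.6, 0.1, 0.5]
grip_width: 0.0217
time_s: 13.45
ee_pos: [0.5451, 0.1789, 0.2385]
eef_rot: [-3.119, 0.002, 1.571]
force: [0.5, 0.1, 0.0]
grip_width: 0.0378
time_s: 13.87
ee_pos: [0.5451, 0.1789, 0.2385]
eef_rot: [-3.119, 0.002, 1.571]
force: [-0.4, -1.0, 1.0]
grip_width: 0.0686
```

```bash
python3 -m creep '{"translation":[[0,0,8],[0,0,20],[0,0,35],[0,0,50],[0,0,65]],"yaw":[0,0,0,0,0],"gripper":[50,50,50,50,50]}'
python3 -m creep '{"translation":[[0,0,15],[-15,0,30],[-35,0,45],[-60,0,60],[-60,0,60]],"yaw":[0,0,0,0,0],"gripper":[50,50,50,50,50]}'
python3 - <<'E'
from h import *
c=snap('scene');a=cv2.resize(c['pixels'][120:220,320:420,::-1],(500,500),interpolation=2);a2=cv2.resize(c['pixels'][220:360,215:375,::-1],(300,262))
im=np.zeros((500,800,3),np.uint8);im[:,:500]=a;im[:262,500:]=a2;cv2.imwrite('pics/p5.png',im)
E
```

```text
time_s: 14.28
ee_pos: [0.5451, 0.1789, 0.3049]
eef_rot: [-3.119, 0.002, 1.571]
force: [-0.2, -0.1, -0.2]
grip_width: 0.0753
time_s: 14.7
ee_pos: [0.483, 0.1792, 0.3695]
eef_rot: [-3.125, -0.0, 1.572]
force: [-0.2, -0.3, 0.9]
grip_width: 0.0751
```

View pics/p5.png

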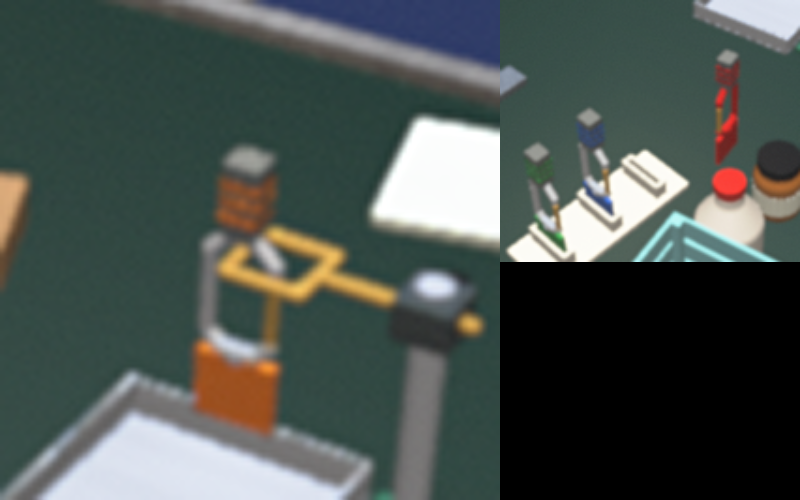

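The plaque hangs freely with the gate shut at (272,320), and the blue and green plaques are still in their slots. Now letting any swing die down, with a motion check.

```bash
cat > m.py <<'E'
from h import *
for i in range(3):
    c=ctrl.camera('scene');h=cv2.cvtColor(c['pixels'],cv2.COLOR_RGB2HSV);m=(h[...,0]>5)&(h[...,0]<14)&(h[...,1]>170)&(h[...,2]>100);m[:120]=0;m[220:]=0;m[:,:340]=0;m[:,420:]=0
    m[:160]=0 # plate and grip bands
    p=np.argwhere(m);print(p.mean(0).round(3),len(p),end=' ')
print(ctrl.get_obs()['time_s'])
E
python3 m.py
Z='x'
python3 -m creep '{"translation":[[0,0,0],[0,0,0],[0,0,0],[0,0,0],[0,0,0]],"yaw":[0,0,0,0,0],"gripper":[50,50,50,50,50]}' >/dev/null
python3 m.py
python3 -m creep '{"translation":[[0,0,0],[0,0,0],[0,0,0],[0,0,0],[0,0,0]],"yaw":[0,0,0,0,0],"gripper":[50,50,50,50,50]}' >/dev/null
python3 -m creep '{"translation":[[0,0,0],[0,0,0],[0,0,0],[0,0,0],[0,0,0]],"yaw":[0,0,0,0,0],"gripper":[50,50,50,50,50]}' >/dev/null
python3 -m creep '{"translation":[[0,0,0],[0,0,0],[0,0,0],[0,0,0],[0,0,0]],"yaw":[0,0,0,0,0],"gripper":[50,50,50,50,50]}' >/dev/null
python3 m.py
python3 -m creep '{"translation":[[0,0,0],[0,0,0],[0,0,0],[0,0,0],[0,0,0]],"yaw":[0,0,0,0,0],"gripper":[50,50,50,50,50]}' >/dev/null
python3 -m creep '{"translation":[[0,0,0],[0,0,0],[0,0,0],[0,0,0],[0,0,0]],"yaw":[0,0,0,0,0],"gripper":[50,50,50,50,50]}' >/dev/null
python3 m.py
```

```text
[196.647 366.653] 170 [196.405 366.665] 173 [196.846 366.639] 169 14.9
[196.649 366.69 ] 171 [196.876 366.71 ] 169 [196.87  366.698] 169 15.4667
[196.092 366.705] 173 [196.952 366.762] 168 [196.647 366.653] 170 16.8667
[196.682 366.712] 170 [196.795 366.649] 171 [196.824 366.671] 170 17.85
```

At rest to within image noise, with the robot clear. Handing in.

```bash
python3 -c "from station import ctrl;print(ctrl.hand_in())"
```

```text
the job is handed in; nothing more can be done
None
```

The orange plaque now hangs by itself from the near bar of the tall stand's ring, over the pan. I handed the job in at about 18 s of the 59 s allowed; it gave no verdict.

- **What I did:** I lifted the plaque by its grip and felt first contact with the bar at TCP x ≈ 0.518. I pushed about 24 mm further to swing the gate open, then lowered it onto the bar. I released it once the ring carried the weight.
- **Ring load:** The strongest wrist reading while pushing was about 8 N. While lowering, one reading had −9.6 N vertical (about 10 N in total). When seating, the ring briefly carried about 7 N. All of these were read only at the end of each move, so a short peak in between could have gone unseen.
- **Last checks:** The final picture shows the gate shut behind the bar, the plaque upright, and blue and green in their slots. Over 3 s its place in the image stayed steady to under 1 pixel, and the gripper was well clear.
- **Not checked:** I did not measure the gate angle, the seat height, or whether the loose objects had moved. No check failed or disagreed.

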